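Take the loaded filter cassette out of the bench dust extractor

TASK

The bench dust extractor is switched off and the filter cassette in its top is loaded with grinding dust. Press the red paddle at its front to free the hidden spring latch, then lift the cassette out by its black handle, keeping it level so that the dust stays on it, and set it down gently, flat inside the steel tray. Leave the grinder, the wire brush and the bin of castings where they are.

Things in the scene. Friction and masses are not known exactly. Their poses are not given: they have to be found in the camera images.
- extractor: Grey sheet-metal downdraft dust extractor, a box 260 x 260 x 150 mm fixed to the bench; origin at the centre of its underside, its front faces its own -x, z up. A well in its top deck (150 mm above the bench) holds the filter cassette, centred 50 mm in front (-x) of the origin; behind it an outlet stub stands up to 184 mm.
- paddle (a point): Press point on the red latch paddle, a plate 52 mm wide (y) sticking out 51 mm beyond the extractor's front: the middle of the raised thumb rest (15 mm deep) along its outer edge, 129.5 mm above the bench at rest; axes as the extractor's. The front edge of the cassette's rim is 58 mm behind it (+x) and 31 mm higher, and rises another 16 mm when freed.
- latch (a joint): Angle of the spring latch lever inside the extractor: 0 at rest (hook over the cassette), growing as the paddle is pressed, stop at 0.27 rad. Pressing the point straight down takes 2 to 9 N; the hook lets go 10 to 13 mm down (0.14 to 0.18 rad), the stop is 18 mm down. Lifters then raise the cassette's front 15 mm (it leans back 0.15 rad); it stays up when the paddle is let go.
- handle (a point): Centre of the cassette's black handle bar, 96 mm long (its y), 14 mm thick (x), 12 mm high, free gap of 21 mm below; axes as the cassette's. Cassette about 0.45 kg, rim 130 x 190 mm, body 108 x 170 mm, 31 mm high without handle; bar centre 58 mm above its underside, over its middle. Its lower 20 mm sit in the well with 3 mm play. Latched, it cannot be lifted.
- tray: Open steel tray fixed on the bench, outside 260 (x) x 240 (y) x 35 mm high, walls and floor 3 mm thick; origin at the centre of its underside.
- grinder_mid (a point): Middle of the cordless angle grinder (about 320 mm long along its x, up to 76 mm high), lying on the bench at one side; a bystander.
- brush_mid (a point): Middle of the wire brush (270 mm long along its x, 22 mm high), lying on the bench to the left of the work; a bystander.
- bin_mid (a point): Middle of the blue bin (160 x 110 x 60 mm) of cast collars, standing on the bench at one side; a bystander.

How it is judged (in metres and radians):
On the way, in this order (a step that is already met when the one before it is completed fails the run):
1. the red paddle is pressed down (value of joint latch above 0.1 rad).
2. the cassette is lifted clear of the well, above the extractor's deck (z of handle in the frame of extractor above 0.215 m and contact force between cassette and extractor below 0.1 N), for 0.1 s.
At the end, for the whole second after the job is handed in: The cassette lies flat (within 0.08 rad, right way up) on the floor of the tray, wholly inside its walls, at rest and let go, and the latch paddle has sprung back (x of handle in the frame of tray between -0.085 and 0.085 m and y of handle in the frame of tray between -0.06 and 0.06 m and z of handle in the frame of tray below 0.066 m and angle between handle's own z axis and vertical below 0.08 rad and linear speed of cassette below 0.02 m/s and value of joint latch below 0.05 rad); the robot touches nothing.
It fails at once if the cassette is tipped more than 0.5 rad from level (the dust would slide off) (angle between handle's own z axis and vertical above 0.5 rad).
It fails at once if the cassette is dropped or banged down: it moves faster than 0.35 m/s when within 29 mm of the tray's floor (z of handle in the frame of tray below 0.09 m and linear speed of cassette above 0.35 m/s).
It fails at once if the grinder is moved by more than 30 mm (distance of grinder_mid from where it was at the start of the episode above 0.03 m).
It fails at once if the wire brush is moved by more than 30 mm (distance of brush_mid from where it was at the start of the episode above 0.03 m).
It fails at once if the bin of castings is moved by more than 30 mm (distance of bin_mid from where it was at the start of the episode above 0.03 m).
It also fails if it takes over 59 s, if anything falls off the work surface, if the arm or the gripper's body presses on something with over 40 N, if the wrist force passes 120 N, or if a joint passes its speed limit or range.

ROBOT

A 6-joint arm with a two-finger parallel gripper is mounted at the origin on the work surface. World frame = base frame: x ahead of the robot, y to its left, z up, the work surface at z = 0. Lengths are in m, angles in degrees, forces in N, time in s.
With the tool pointing down it reaches from about 0.4 to 0.825 m from the base axis. Payload 7 kg.
Tool frame: the origin (TCP) lies at the very end of the fingers, on their centre line; the grasp point (between the pads) lies r.grip_depth behind it (r.grip_depth is the distance from the TCP to the grasp point, in m); z points along the fingers, y is the direction in which the jaws open and shut (so a half turn about z gives the same grasp; the last joint's range is limited). The gripper opens to 88 mm and grips with 3 to 60 N. Pads are 19 mm wide; open, the fingers measure 130 mm over their backs; the gripper's body (78 mm by 193 mm) begins 47 mm behind the grasp point.
Start: joints at [85.09, 20.546, 0.682, 0, -70.136, -16.507], TCP at [0.246, 0.628, 0.203] pointing down, gripper open.
Joint ranges: [-176.03, 176.03], [-82.01, 121.73], [-58.28, 71.71], [-173.87, 95.51], [-174.79, -0.11], [-173.66, 173.66]. Speed limits (degrees/s): [136.94, 136.94, 172.46, 180, 180, 180].

INTERFACE

Orientations are given as [roll, pitch, yaw] about the fixed x, y, z axes, in that order (R = Rz(yaw) Ry(pitch) Rx(roll)).
In Python, from plant import r gives the robot as it stands. The module is installed in compiled form; this text tells all that it offers.
- The arm moves only by the tool step_arm, never from a script. Its argument "increments" is a list of rows, each a list of 3 entries, a list of its own where there are three numbers: the shift along the tool's x, y, z in m, then the turn, a rotation vector about the tool's x, y, z in rad, then the closure, from 0 (fully open) to 1 (shut). In form: [[[x, y, z], [wx, wy, wz], grip], ...]. A call has 1 to 10 rows; each row is the pose to reach, as a shift and turn from the pose commanded when the call began, along the tool's axes at that moment; what a row does not reach only later rows make up. A row lasts 1/10 s, in which the tool goes at most 50 mm and 8.59 degrees, less where a joint would pass 70% of its speed; a pose out of reach is approached as far as the arm can. A call with a gripper value outside its range is refused whole. The fingers move at their own pace and stop on an object; "force" is the grip in N (left out, the last holds). Time passes only in rows, so rows that repeat a pose let the fingers close. It gives the time, the measured TCP pose, the force and the opening at its end, in the units of the state.
- r.get_state(): the state, without advancing time (a new reading comes with each control period).
- r.capture(name): name is "side" or "top"; returns a dict with "color" (384x512x3 uint8, red, green, blue), "intrinsics" (3x3 intrinsics, pixels), "k1" (the pictures are not rectified: a ray, as slopes to the right and down, at radius r is drawn at 1 + k1 r^2 times it, then the intrinsics apply), "rvec" (rotation vector, rad) and "tvec" (3), from world to camera coordinates, as OpenCV has them. Camera axes: x right, y down, z forward; pixel columns grow to the right and rows downward; lengths in m; the calibration is good to about 2 mm. A picture is of the moment at which its call begins. There is no depth.
- r.close_job(): hands the job in, once; it reports no verdict.
The state is a dict: "time_s": time; "joints": joint angles; "qd": joint speeds; "joint_torque": joint torques, N m; "tcp_pos": TCP position; "eef_rot": TCP orientation; "contact_force": force on the tool from outside, world axes, zero at the start; "moment": the same for the moment, N m; "gripper_width": finger opening in m.
Only numpy, scipy, OpenCV 4.12 (cv2) and the standard library are available. Lean on these libraries where they do the work, as an engineer would, in place of code of your own. Each camera call takes 0.05 s, during which the arm holds its last target.

## Working session

There is one attempt and no reset: what is moved stays moved. The work goes in short steps, Python scripts to look and compute and a tool call to move; the robot and the scene stay as the last step left them, time stands still between calls to the robot, and variables do not carry over. Pictures are saved under pics/ and viewed, and the job is handed in when it is done.

Besides the shell and the picture viewer there is one more tool, called after "Emit:" by a JSON object that holds its "api" and its "payload". step_arm: Moves the arm, as the interface text tells. Its arguments: {"type":"object","properties":{"increments":{"type":"array","items":{"type":"array"}},"force":{"type":"number"}},"required":["increments"]}

```bash
mkdir -p pics
cat > h.py <<'E'
import numpy as np, cv2, json, pickle
from scipy.spatial.transform import Rotation as R
def load(n): return pickle.load(open(f'pics/{n}.pkl','rb'))
def snap(r,cam,n):
    d=r.capture(cam); pickle.dump(d,open(f'pics/{n}.pkl','wb'))
    cv2.imwrite(f'pics/{n}.png',cv2.resize(d['color'][:,:,::-1],(800,600),interpolation=cv2.INTER_CUBIC)); return d
def crop(n,x0,y0,x1,y1,out):
    c=load(n)['color'][y0:y1,x0:x1,::-1]; s=min(800/(x1-x0),600/(y1-y0))
    cv2.imwrite(f'pics/{out}.png',cv2.resize(c,None,fx=s,fy=s,interpolation=cv2.INTER_CUBIC)); print(out,'scale',s)
def dist(d): return np.array([float(d['k1']),0,0,0])
def ray(d,uv):
    p=cv2.undistortPoints(np.array([[uv]],float),np.array(d['intrinsics'],float),dist(d))[0,0]
    Rm=cv2.Rodrigues(np.array(d['rvec'],float))[0]; t=np.array(d['tvec'],float).ravel()
    c=-Rm.T@t; v=Rm.T@np.array([p[0],p[1],1]); return c,v/np.linalg.norm(v)
def atz(d,uv,z):
    c,v=ray(d,uv); return c+v*(z-c[2])/v[2]
def tri(d1,u1,d2,u2):
    c1,v1=ray(d1,u1);c2,v2=ray(d2,u2)
    A=np.stack([v1,-v2],1); s=np.linalg.lstsq(A,c2-c1,rcond=None)[0]
    a,b=c1+s[0]*v1,c2+s[1]*v2; return (a+b)/2,np.linalg.norm(a-b)
def proj(d,P):
    return cv2.projectPoints(np.array(P,float).reshape(-1,1,3),np.array(d['rvec'],float),np.array(d['tvec'],float),np.array(d['intrinsics'],float),dist(d))[0][:,0]
E
python3 - <<'E'
from h import *
from plant import r
a=snap(r,'side','s0');b=snap(r,'top','t0')
for d in(a,b): print(d['intrinsics'],d['k1'],ray(d,(256,192)))
print(r.get_state(),r.grip_depth)
E
```

```text
[[387.08295685   0.         253.61880035]
 [  0.         387.08295685 195.00182682]
 [  0.           0.           1.        ]] -0.10803029422788626 (array([ 0.31250421, -0.95285688,  1.36388515]), array([ 0.1571346 ,  0.61771546, -0.77054288]))
[[445.46226851   0.         252.70759098]
 [  0.         445.46226851 179.21907381]
 [  0.           0.           1.        ]] -0.16089593561537985 (array([0.22704534, 0.01019534, 1.49980173]), array([ 0.19535437, -0.01321792, -0.98064364]))
{'time_s': 0.1, 'joints': array([ 8.50915770e+01,  2.05857405e+01,  6.41780892e-01, -1.72414098e-02,
       -7.01355599e+01, -1.65053954e+01]), 'qd': array([ 0.06234155, -0.17201944,  0.01634177, -0.02086508,  0.0942792 ,
        0.0224992 ]), 'joint_torque': array([-1.64552006e-03, -5.84163523e+01,  2.93745250e+01,  7.01547146e+00,
        1.01038290e-02, -4.75894490e-05]), 'tcp_pos': array([0.24632119, 0.62797378, 0.20205686]), 'eef_rot': array([ 1.79919152e+02, -7.05262824e-03, -2.14196833e+01]), 'contact_force': array([ 0.34301496, -0.82923415,  0.05593579]), 'moment': array([ 0.08044609, -0.03883497,  0.00185812]), 'gripper_width': 0.08788789509177782} 0.0188
```

View pics/s0.png

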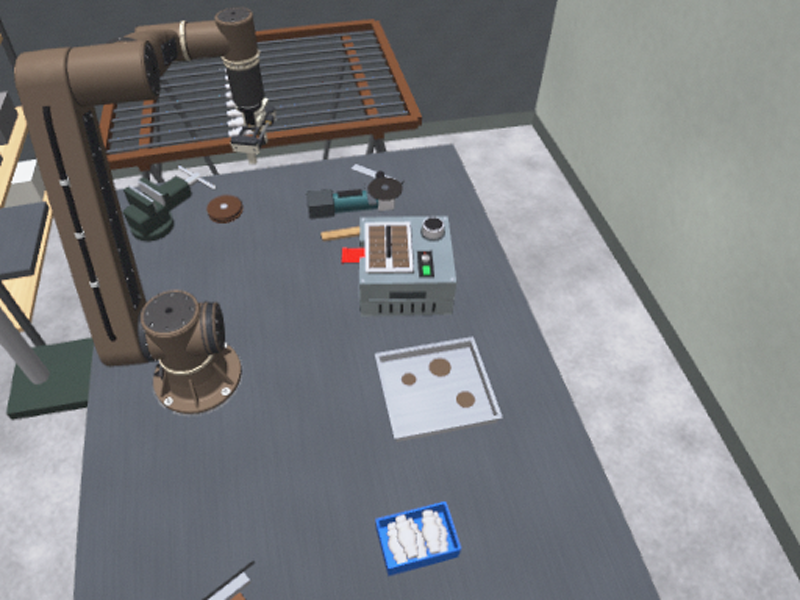

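View pics/t0.png

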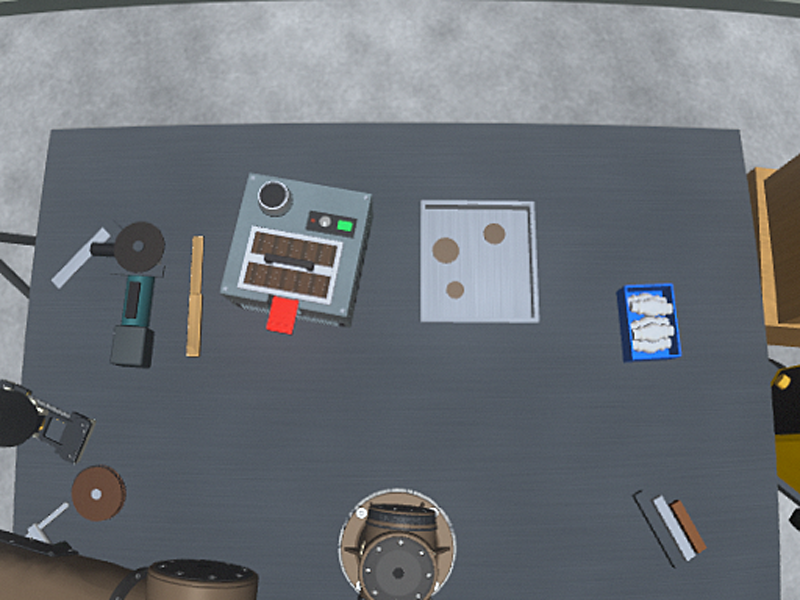

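The pictures show the extractor at the left of the work, with its red paddle at top view (282,316). The tray is at (479,261), and the brush and grinder are left of the extractor. I'll enlarge both views next.

Run:
```python
from h import *
crop('t0',135,105,245,215,'ct0'); crop('s0',210,130,300,205,'cs0'); crop('t0',260,120,355,215,'ct1'); crop('s0',230,205,330,285,'cs1')
```

```text
ct0 scale 5.454545454545454
cs0 scale 8.0
ct1 scale 6.315789473684211
cs1 scale 7.5
```

View pics/ct0.png

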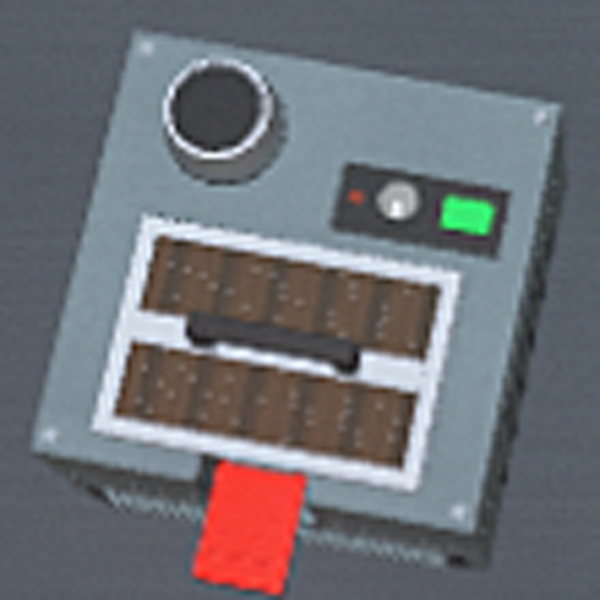

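View pics/cs0.png

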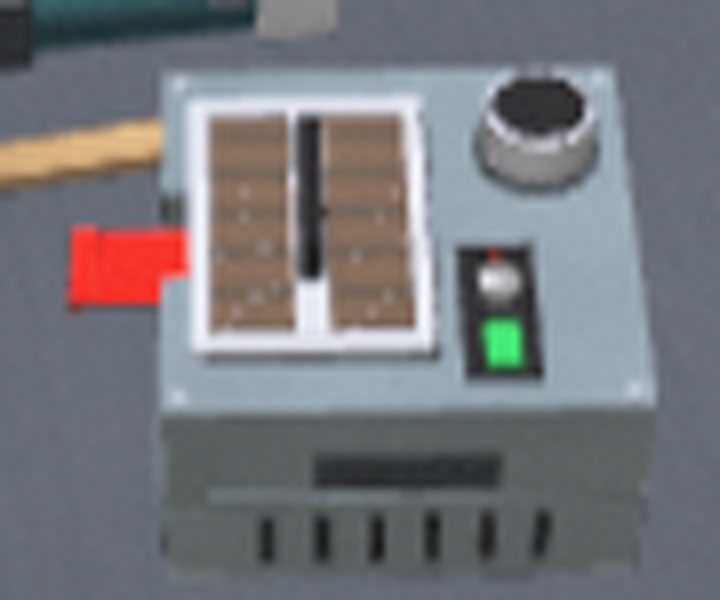

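View pics/ct1.png

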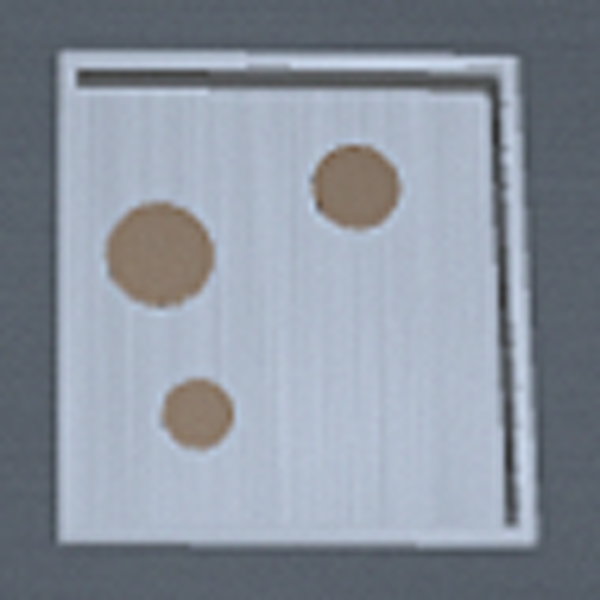

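View pics/cs1.png

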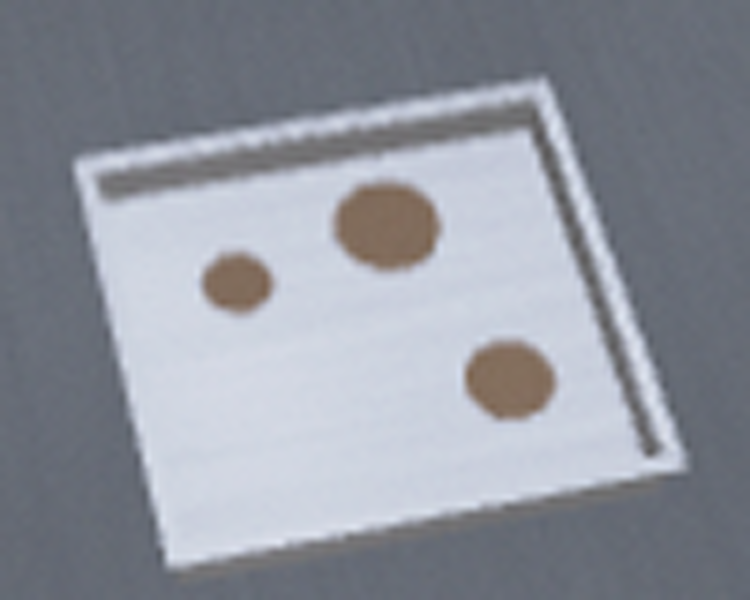

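Run:
```python
from h import *
t,s=load('t0'),load('s0')
f=lambda p,x0,y0,k:((p[0]+.5)/k-.5+x0,(p[1]+.5)/k-.5+y0)
T0=lambda p:f(p,135,105,600/110);S0=lambda p:f(p,210,130,8)
T1=lambda p:f(p,260,120,600/95);S1=lambda p:f(p,230,205,7.5)
def g(n,L,T,S):
    P=[]
    for a,b in L:
        p,e=tri(t,T(a),s,S(b));P.append(p);print(n,p.round(4),'gap',round(e,4))
    P=np.array(P);print(n,'mean',P.mean(0).round(4));return P
P=g('screw',[((146,48),(599,80)),((541,117),(634,388)),((458,512),(178,396)),((48,435),(180,85))],T0,S0)
v=(P[0]+P[1]-P[2]-P[3]);print('yaw',np.degrees(np.arctan2(v[1],v[0])));v=(P[0]+P[3]-P[1]-P[2]);print('yaw-y',np.degrees(np.arctan2(-v[0],v[1])),np.linalg.norm(v)/2)
H=g('handle',[((192,323),(310,118)),((358,350),(310,278))],T0,S0);v=H[0]-H[1];print(np.degrees(np.arctan2(-v[0],v[1])),np.linalg.norm(v))
g('rim',[((145,216),(422,98)),((461,272),(437,350)),((415,490),(194,350)),((93,430),(190,98))],T0,S0)
g('padl',[((193,578),(76,228)),((283,594),(70,304))],T0,S0)
Q=g('tray',[((60,52),(545,80)),((518,58),(688,468)),((536,545),(170,566)),((58,543),(76,160))],T1,S1)
v=Q[0]+Q[1]-Q[2]-Q[3];print(np.degrees(np.arctan2(v[1],v[0])))
```

```text
screw [0.7577 0.298  0.1496] gap 0.0013
screw [0.7103 0.0617 0.1543] gap 0.0007
screw [0.476  0.1073 0.1528] gap 0.001
screw [0.5218 0.3443 0.1488] gap 0.0008
screw mean [0.6165 0.2028 0.1514]
yaw -11.04641574154481
yaw-y -11.144984701913078 0.241223476672134
handle [0.5771 0.2548 0.1942] gap 0.0035
handle [0.5626 0.1639 0.1669] gap 0.0072
handle mean [0.5699 0.2093 0.1806]
-9.078982581186157 0.09598020073891557
rim [0.6499 0.291  0.162 ] gap 0.0033
rim [0.6151 0.1071 0.1569] gap 0.0005
rim [0.4884 0.1313 0.1594] gap 0.0029
rim [0.5217 0.3144 0.1657] gap 0.0022
rim mean [0.5688 0.2109 0.161 ]
padl [0.4443 0.2607 0.1308] gap 0.0057
padl [0.4339 0.2091 0.1259] gap 0.0019
padl mean [0.4391 0.2349 0.1284]
tray [ 0.7457 -0.0562  0.0379] gap 0.0016
tray [ 0.7439 -0.3099  0.0377] gap 0.0036
tray [ 0.4712 -0.3057  0.0373] gap 0.0029
tray [ 0.4744 -0.0517  0.0348] gap 0.0035
tray mean [ 0.6088 -0.1809  0.0369]
-0.9231616747767889
```

```bash
cat >> h.py <<'E'
def to(r,p,yaw,tilt=0,flip=None):
    """shift/turn (tool axes) from measured pose to TCP p, tool down, yaw deg, tilt = world rotation about extractor y by deg"""
    st=r.get_state(); A=R.from_euler('xyz',st['eef_rot'],degrees=True)
    B=R.from_euler('z',yaw,degrees=True)*R.from_euler('x',180,degrees=True)
    ey=np.array([0.1925,0.9813,0]); B=R.from_rotvec(ey*np.radians(tilt))*B
    print('t',round(st['time_s'],2),'tcp',st['tcp_pos'].round(4),'rpy',st['eef_rot'].round(2),'F',st['contact_force'].round(1),'w',round(st['gripper_width'],4),'j',st['joints'].round(0))
    print('shift',A.inv().apply(np.array(p)-st['tcp_pos']).round(4),'turn',(A.inv()*B).as_rotvec().round(4))
E
python3 - <<'E'
from h import *
from plant import r
to(r,[.4465,.236,.20],-11.1)
E
```

```text
t 0.1 tcp [0.2463 0.628  0.2021] rpy [ 1.7992e+02 -1.0000e-02 -2.1420e+01] F [ 0.3 -0.8  0.1] w 0.0879 j [ 85.  21.   1.  -0. -70. -17.]
shift [0.3295 0.2918 0.0025] turn [ 0.0014  0.     -0.1801]
```

Emit:
{"api": "step_arm", "payload": {"increments": [[[0.015,0.013,0],[0,0,-0.01],1],[[0.045,0.04,0],[0,0,-0.03],1],[[0.08,0.07,0],[0,0,-0.05],1],[[0.115,0.102,0],[0,0,-0.07],1],[[0.15,0.133,0],[0,0,-0.09],1],[[0.185,0.164,0],[0,0,-0.11],1],[[0.22,0.195,0],[0,0,-0.13],1],[[0.255,0.226,0],[0,0,-0.15],1],[[0.285,0.252,0],[0,0,-0.165],1],[[0.31,0.275,0.002],[0,0,-0.18],1]], "force": 30}}

```text
time_s: 1.1
tcp_pos: [0.4352, 0.2572, 0.201]
eef_rot: [-180.0, -0.0, -11.1]
contact_force: [0.7, 0.3, -0.2]
gripper_width: 0.013
```

Run:
```python
from h import *
from plant import r
to(r,[.4465,.236,.15],-11.1)
```

```text
t 1.1 tcp [0.4352 0.2572 0.201 ] rpy [-1.7999e+02 -1.0000e-02 -1.1100e+01] F [ 0.7  0.3 -0.2] w 0.013 j [ 53.   5. -20.  -0. -65.  26.]
shift [0.0151 0.0186 0.051 ] turn [-0.0003 -0.0001 -0.    ]
```

Emit:
{"api": "step_arm", "payload": {"increments": [[[0.008,0.009,0.01],[0,0,0],1],[[0.015,0.0185,0.025],[0,0,0],1],[[0.015,0.0185,0.045],[0,0,0],1],[[0.015,0.0185,0.051],[0,0,0],1],[[0.015,0.0185,0.051],[0,0,0],1],[[0.015,0.0185,0.051],[0,0,0],1]]}}

```text
time_s: 1.7
tcp_pos: [0.446, 0.2387, 0.1503]
eef_rot: [-180.0, -0.0, -11.1]
contact_force: [0.2, 0.0, 1.2]
gripper_width: 0.0002
```

Run:
```python
from h import *
from plant import r
to(r,[.4465,.236,.115],-11.1)
snap(r,'top','t1');snap(r,'side','s1')
crop('t1',135,105,245,215,'ct2'); crop('s1',195,115,285,190,'cs2')
```

```text
t 1.7 tcp [0.446  0.2387 0.1503] rpy [-1.800e+02 -2.000e-02 -1.106e+01] F [0.2 0.  1.2] w 0.0002 j [ 50.   7. -25.   0. -58.  28.]
shift [0.001  0.0025 0.0353] turn [-0.0001 -0.0004  0.0006]
ct2 scale 5.454545454545454
cs2 scale 8.0
```

View pics/ct2.png

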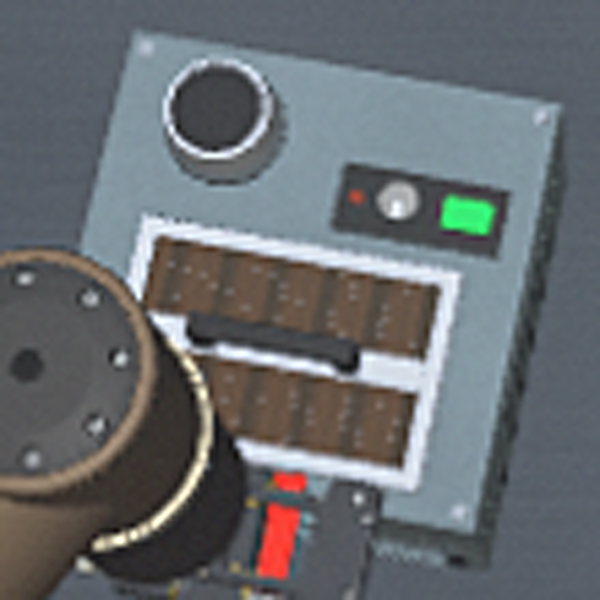

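View pics/cs2.png

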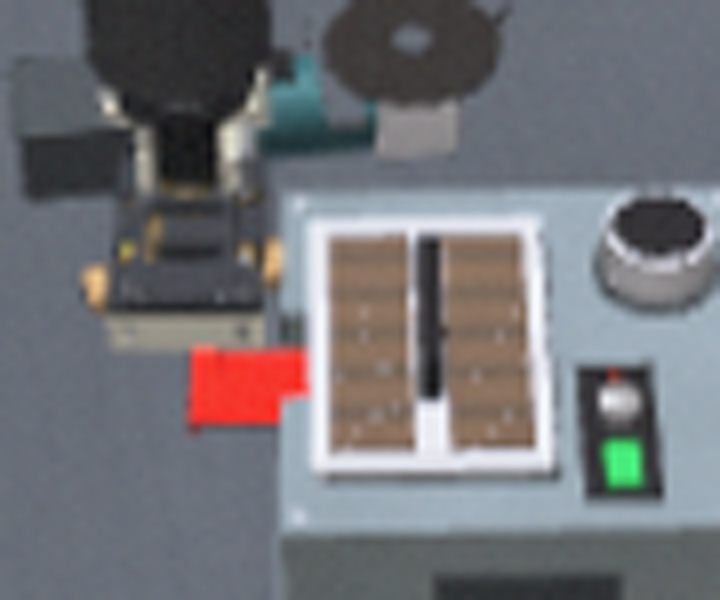

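The top and side crops show the closed gripper over the red paddle, top crop (278,540), with clear space to the rim. Now I'll press.

Emit:
{"api": "step_arm", "payload": {"increments": [[[0.001,0.002,0.007],[0,0,0],1],[[0.001,0.002,0.014],[0,0,0],1],[[0.001,0.002,0.02],[0,0,0],1],[[0.001,0.002,0.024],[0,0,0],1],[[0.001,0.002,0.028],[0,0,0],1],[[0.001,0.002,0.031],[0,0,0],1],[[0.001,0.002,0.034],[0,0,0],1],[[0.001,0.002,0.036],[0,0,0],1],[[0.001,0.002,0.036],[0,0,0],1],[[0.001,0.002,0.036],[0,0,0],1]]}}

```text
time_s: 2.8
tcp_pos: [0.4465, 0.236, 0.114]
eef_rot: [-180.0, -0.0, -11.1]
contact_force: [0.0, -1.1, -0.6]
gripper_width: 0.0004
```

Run:
```python
from h import *
from plant import r
to(r,[.4465,.236,.114],-11.1)
snap(r,'side','s2')
crop('s2',195,115,285,190,'cs3')
```

```text
t 2.8 tcp [0.4465 0.236  0.114 ] rpy [-1.7999e+02 -1.0000e-02 -1.1100e+01] F [ 0.  -1.1 -0.6] w 0.0004 j [ 50.   9. -28.   0. -53.  29.]
shift [ 0.  0. -0.] turn [-0.0001 -0.0001 -0.0001]
cs3 scale 8.0
```

View pics/cs3.png

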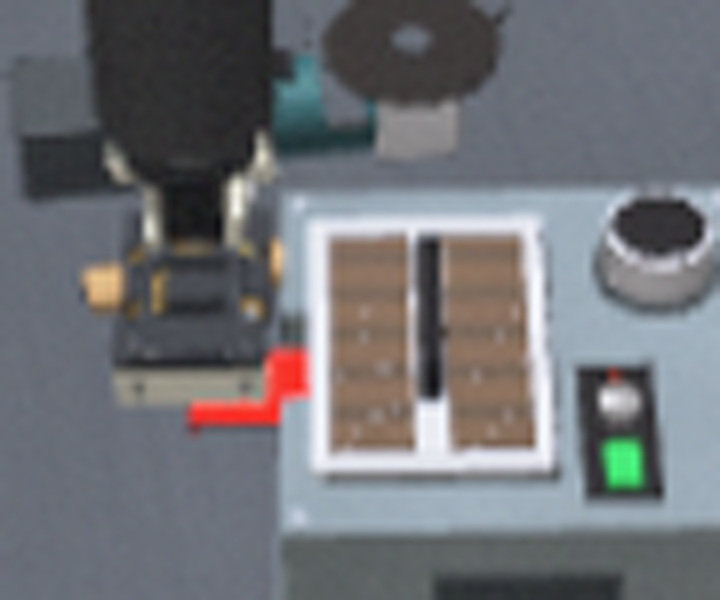

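Run:
```python
from h import *
s=load('s2');t=load('t1')
q=np.array([195,115]);
for P in ([.4465,.236,.114],[.4465,.236,.1295],[.4391,.2349,.1284],[.4465,.236,.18]): print((proj(s,P)[0]-q)*8, (proj(t,P)[0]-[135,105])*5.4545)
```

```text
[200.56773479 397.72117492] [237.96556121 571.5673784 ]
[199.10221637 378.32021536] [233.71356471 567.32722794]
[186.29943624 383.14253031] [235.5463378  580.41097421]
[194.20079771 313.22474108] [219.20238849 552.84784425]
```

Run:
```python
from h import *
from plant import r
to(r,[.4465,.236,.114],-11.1)
snap(r,'top','t3');snap(r,'side','s3')
crop('t3',150,150,230,210,'ct3');crop('s3',190,100,270,175,'cs3b')
```

```text
t 2.85 tcp [0.4465 0.236  0.114 ] rpy [-1.7999e+02 -1.0000e-02 -1.1100e+01] F [-0.4 -0.  -0.4] w 0.0003 j [ 50.   9. -28.   0. -53.  29.]
shift [-0.  0.  0.] turn [-0.0003 -0.0002 -0.    ]
ct3 scale 10.0
cs3b scale 8.0
```

View pics/ct3.png

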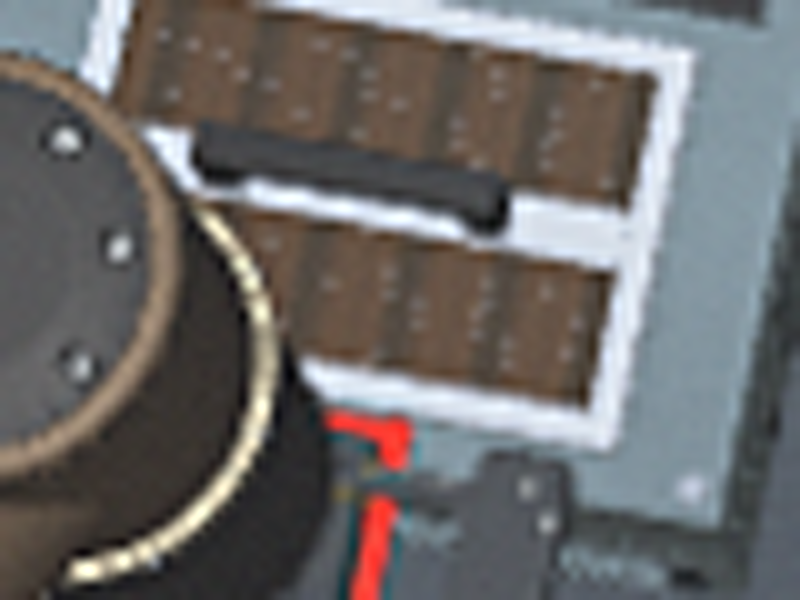

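View pics/cs3b.png

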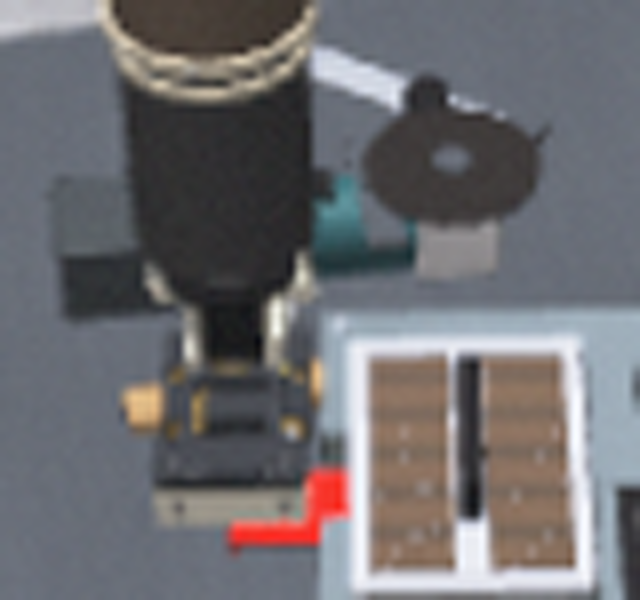

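Run:
```python
from h import *
a,b,c=[load(n)['color'].astype(int) for n in('s0','s1','s3')]
for n,i in(('s0',a),('s1',b),('s3',c)):
    m=(i[:,:,0]>170)&(i[:,:,1]<90)&(i[:,:,2]<90); y,x=np.nonzero(m[150:180,205:240]); print(n,len(x),x.min()+205,x.max()+205,y.min()+150,y.max()+150)
v=np.hstack([cv2.resize(load(n)['color'][155:180,210:240,::-1],None,fx=8.8,fy=8.8,interpolation=cv2.INTER_NEAREST) for n in('s0','s1','s3')])
cv2.imwrite('pics/v.png',v)
crop('s0',130,50,190,110,'g0')
```

```text
s0 114 219 232 159 167
s1 114 219 232 159 167
s3 45 219 232 159 167
g0 scale 10.0
```

View pics/v.png

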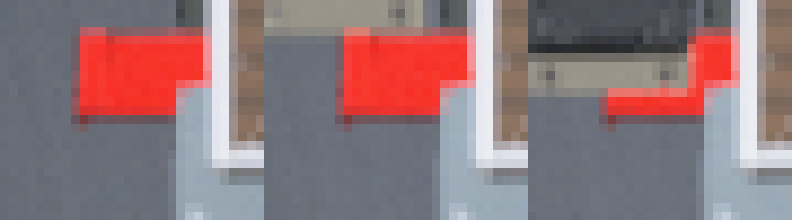

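View pics/g0.png

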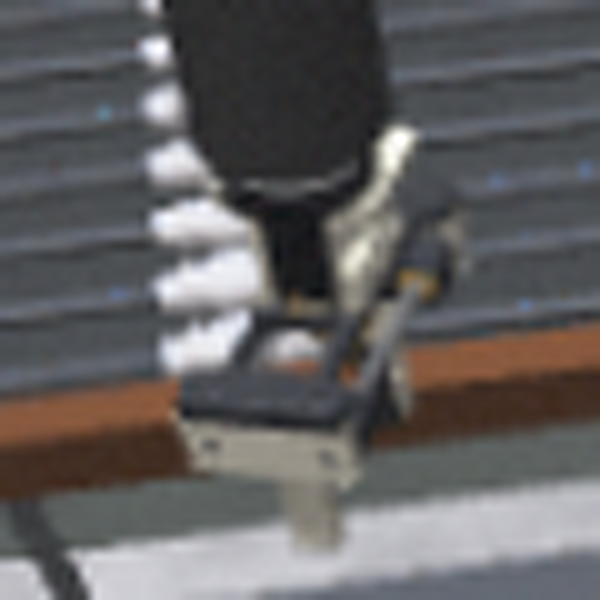

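Run:
```python
from h import *
s=load('s0'); y=np.array([-.365,-.931,0]);x=np.array([.931,-.365,0])
T=np.array([.2463,.628,.2021])
for off in(.044,.052,.065):
  for z in (0,.05,.066): print(off,z,(proj(s,T+off*y+[0,0,z])[0]-[130,50])*10)
```

```text
0.044 0 [325.73246976 570.76547829]
0.044 0.05 [308.88206964 485.87906576]
0.044 0.066 [303.37024848 458.01466435]
0.052 0 [320.65835899 581.11322083]
0.052 0.05 [303.64568901 496.18105607]
0.052 0.066 [298.08019516 468.29881276]
0.065 0 [312.35591646 598.05639185]
0.065 0.05 [295.0761761  513.05281274]
0.065 0.066 [289.42232741 485.14250006]
```

Run:
```python
from h import *
s=load('t0'); y=np.array([-.365,-.931,0]);x=np.array([.931,-.365,0])
T=np.array([.2463,.628,.2021])
for off in(-.044,0,.044,.065):
  for z in (0,.066): print(off,z,(proj(s,T+off*y+[0,0,z])[0]-[0,235])*9.23)
crop('t0',0,235,80,300,'g1')
```

```text
-0.044 0 [285.76429504 277.43751432]
-0.044 0.066 [188.24156256 268.06274884]
0 0 [398.32098698 331.15505546]
0 0.066 [304.82709781 324.6106709 ]
0.044 0 [513.25509176 385.26151424]
0.044 0.066 [424.1504583  381.62235443]
0.065 0 [568.91652981 411.20628862]
0.065 0.066 [482.02924815 408.97763399]
g1 scale 9.23076923076923
```

View pics/g1.png

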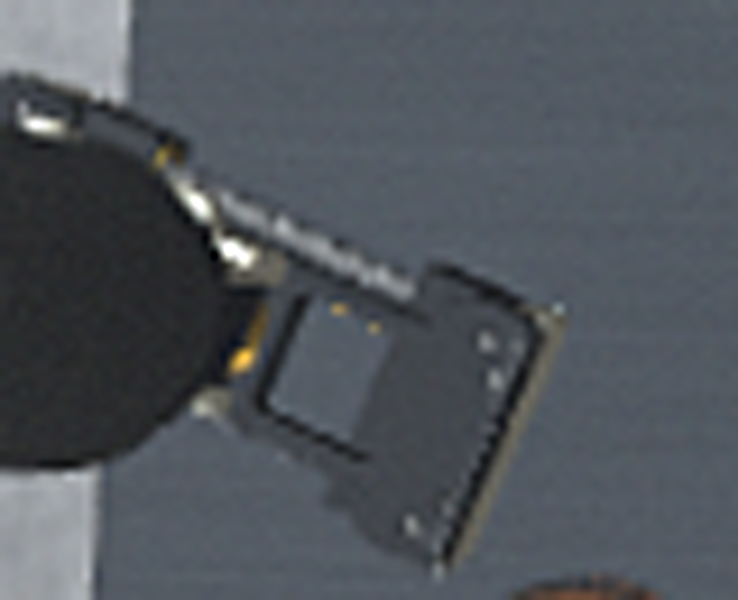

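Emit:
{"api": "step_arm", "payload": {"increments": [[[0,0,0.002],[0,0,0],1],[[0,0,0.004],[0,0,0],1],[[0,0,0.006],[0,0,0],1],[[0,0,0.006],[0,0,0],1]]}}

```text
time_s: 3.35
tcp_pos: [0.4462, 0.2358, 0.1075]
eef_rot: [180.0, 0.0, -11.1]
contact_force: [0.4, -0.0, -0.1]
gripper_width: 0.0003
```

Run:
```python
from h import *
from plant import r
snap(r,'side','s4')
to(r,[.4465,.236,.114],-11.1)
v=np.hstack([cv2.resize(load(n)['color'][155:180,200:240,::-1],None,fx=9.8,fy=9.8,interpolation=cv2.INTER_NEAREST) for n in('s3','s4')])
cv2.imwrite('pics/v2.png',v)
```

```text
t 3.4 tcp [0.4463 0.2359 0.1076] rpy [ 1.7998e+02  1.0000e-02 -1.1100e+01] F [-0.2 -0.5 -0.4] w 0.0004 j [ 50.  10. -28.  -0. -52.  29.]
shift [ 0.0001 -0.0001 -0.0064] turn [ 0.0003  0.0002 -0.0001]
```

View pics/v2.png

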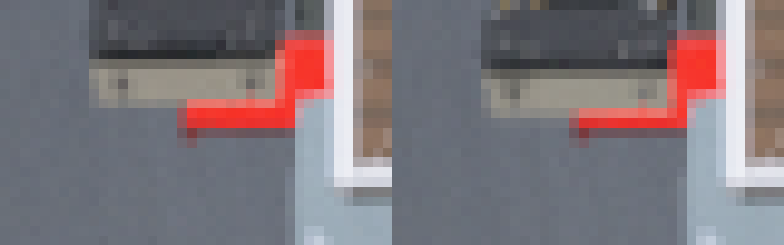

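Run:
```python
from h import *
s,t=load('s0'),load('t0')
T=np.array([.2463,.628,.2021]);A=R.from_euler('xyz',[180,0,-21.42],degrees=True)
for g,k in (((455,565),(205,470)),((562,320),(345,487))):
    p,e=tri(t,((g[0]+.5)/9.23-.5,(g[1]+.5)/9.23-.5+235),s,((k[0]+.5)/10-.5+130,(k[1]+.5)/10-.5+50))
    print(p.round(4),e.round(4),'tool',A.inv().apply(p-T).round(4))
```

```text
[0.1808 0.5675 0.2854] 0.0076 tool [-0.0388  0.0802 -0.0833]
[0.2492 0.535  0.2894] 0.0038 tool [ 0.0367  0.0855 -0.0873]
```

Emit:
{"api": "step_arm", "payload": {"increments": [[[0,0,0.002],[0,0,0],1],[[0,0,0.004],[0,0,0],1],[[0,0,0.006],[0,0,0],1],[[0,0,0.007],[0,0,0],1],[[0,0,0.007],[0,0,0],1]]}}

```text
time_s: 3.9
tcp_pos: [0.4463, 0.236, 0.1008]
eef_rot: [180.0, 0.0, -11.1]
contact_force: [-1.2, 0.9, 2.4]
gripper_width: 0.0005
```

Run:
```python
from h import *
from plant import r
snap(r,'side','s5');snap(r,'top','t5')
to(r,[.4465,.236,.114],-11.1)
v=np.hstack([cv2.resize(load(n)['color'][155:180,200:240,::-1],None,fx=9.8,fy=9.8,interpolation=cv2.INTER_NEAREST) for n in('s4','s5')])
cv2.imwrite('pics/v3.png',v)
crop('t5',140,160,220,220,'ct5')
```

```text
t 4.0 tcp [0.4465 0.2359 0.1008] rpy [ 1.80e+02 -1.00e-02 -1.11e+01] F [-1.7 -1.1  1. ] w 0.0004 j [ 50.  10. -29.   0. -51.  29.]
shift [-0.     -0.0001 -0.0132] turn [ 0.0001 -0.0001  0.    ]
ct5 scale 10.0
```

View pics/v3.png

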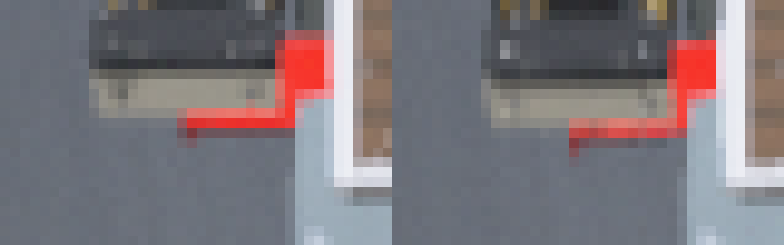

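View pics/ct5.png

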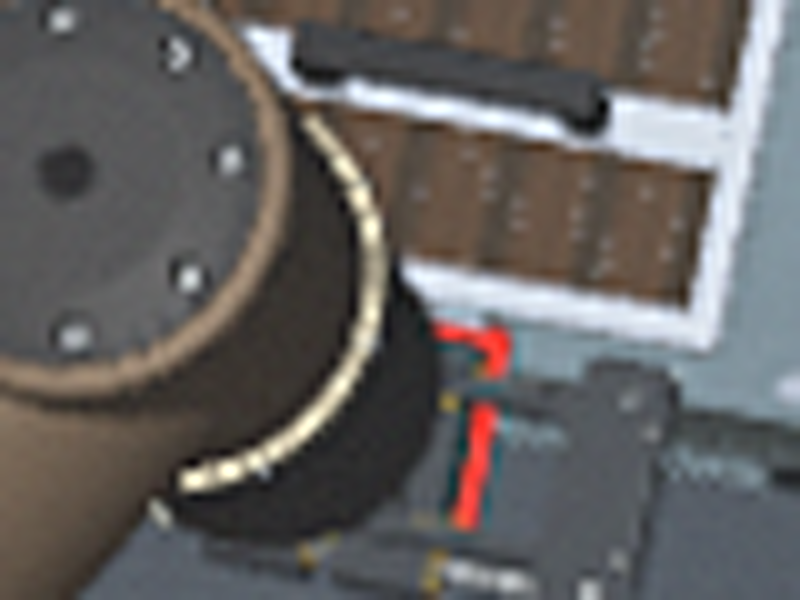

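Emit:
{"api": "step_arm", "payload": {"increments": [[[0,0,0.002],[0,0,0],1],[[0,0,0.004],[0,0,0],1],[[0,0,0.006],[0,0,0],1],[[0,0,0.008],[0,0,0],1],[[0,0,0.008],[0,0,0],1],[[0,0,0.008],[0,0,0],1]]}}

```text
time_s: 4.6
tcp_pos: [0.4465, 0.2359, 0.0928]
eef_rot: [180.0, -0.0, -11.1]
contact_force: [-1.3, 0.4, 2.0]
gripper_width: 0.0006
```

Run:
```python
from h import *
from plant import r
snap(r,'side','s6')
to(r,[.4465,.236,.114],-11.1)
crop('s6',195,125,285,190,'cs6')
```

```text
t 4.65 tcp [0.4466 0.2359 0.0928] rpy [ 1.7999e+02 -1.0000e-02 -1.1100e+01] F [-0.8 -0.2  1.9] w 0.0006 j [ 50.  11. -29.   0. -50.  29.]
shift [-0.0001 -0.0001 -0.0212] turn [ 0.0001 -0.0002  0.    ]
cs6 scale 8.88888888888889
```

View pics/cs6.png

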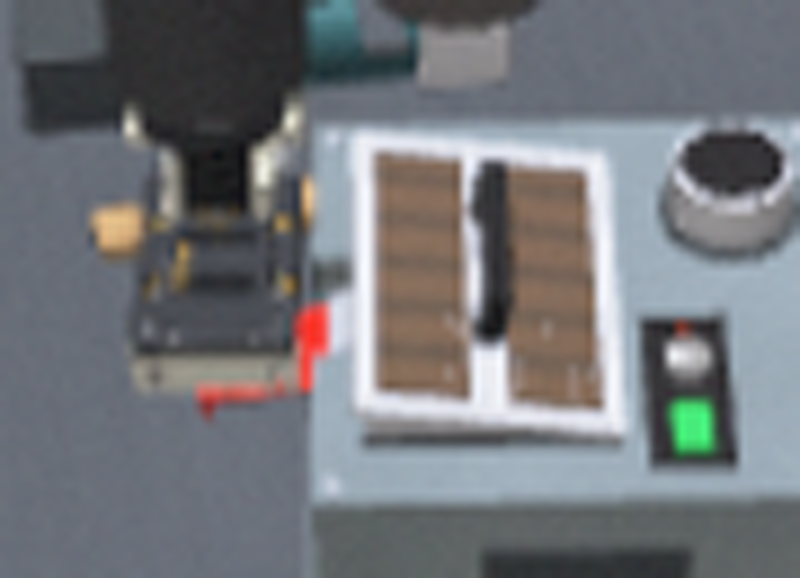

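The cassette front has popped up (rim front edge raised at side crop (365,430)), so the latch has let go. Next I'll raise the tool and turn the gripper.

Emit:
{"api": "step_arm", "payload": {"increments": [[[0,0,-0.01],[0,0,0],1],[[0,0,-0.04],[0,0,0],1],[[0,0,-0.08],[0,0,0],1],[[-0.01,0,-0.12],[0,0,0.1],1],[[-0.02,0,-0.16],[0,0,0.24],1],[[-0.03,0,-0.19],[0,0,0.38],0.8],[[-0.03,0,-0.2],[0,0,0.52],0.7],[[-0.03,0,-0.2],[0,0,0.66],0.6],[[-0.03,0,-0.2],[0,0,0.8],0.5],[[-0.03,0,-0.2],[0,0,0.94],0.5]]}}

```text
time_s: 5.65
tcp_pos: [0.4169, 0.2416, 0.2938]
eef_rot: [-179.9, 0.0, -65.3]
contact_force: [0.2, 0.5, 0.0]
gripper_width: 0.035
```

Emit:
{"api": "step_arm", "payload": {"increments": [[[0,0,0],[0,0,0.14],0.5],[[0,0,0],[0,0,0.28],0.5],[[0,0,0],[0,0,0.42],0.5],[[0,0,0],[0,0,0.56],0.5],[[0,0,0],[0,0,0.63],0.5],[[0,0,0],[0,0,0.63],0.5]]}}

```text
time_s: 6.25
tcp_pos: [0.417, 0.2416, 0.2935]
eef_rot: [-180.0, 0.0, -101.1]
contact_force: [-0.4, 0.0, 0.5]
gripper_width: 0.0436
```

Run:
```python
from h import *
from plant import r
snap(r,'side','s7');snap(r,'top','t7')
to(r,[.57,.2115,.26],-101.1,8.6)
crop('s7',210,130,300,205,'cs7');crop('t7',135,105,245,215,'ct7')
```

```text
t 6.35 tcp [0.417  0.2416 0.2933] rpy [-1.7998e+02  2.0000e-02 -1.0093e+02] F [-0.4 -0.3  0.3] w 0.044 j [ 54.  -1. -14.   0. -77. -64.]
shift [ 0.0006 -0.1559  0.0334] turn [-1.504e-01  1.000e-04  3.000e-03]
cs7 scale 8.0
ct7 scale 5.454545454545454
```

View pics/cs7.png

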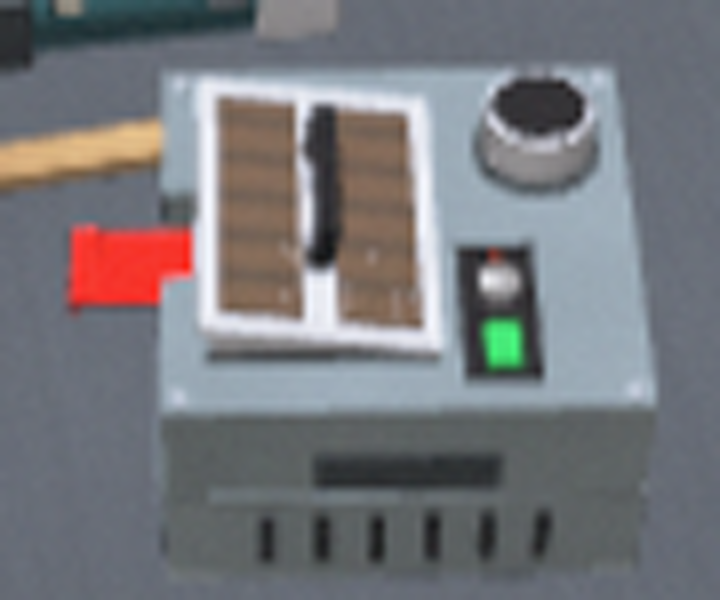

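View pics/ct7.png

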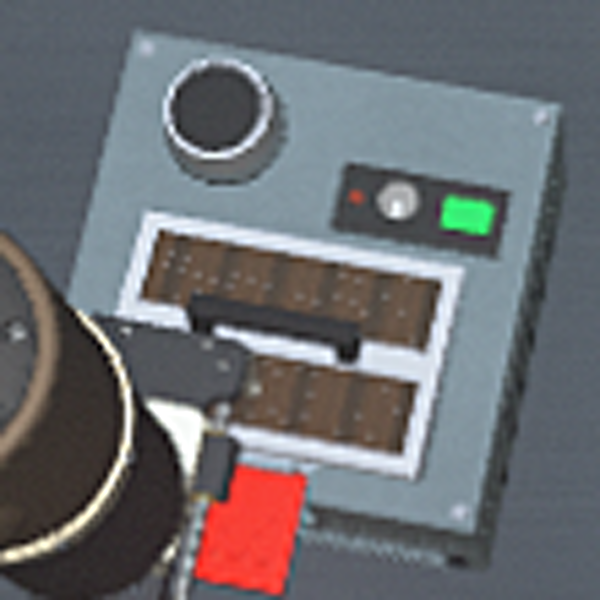

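View pics/s7.png

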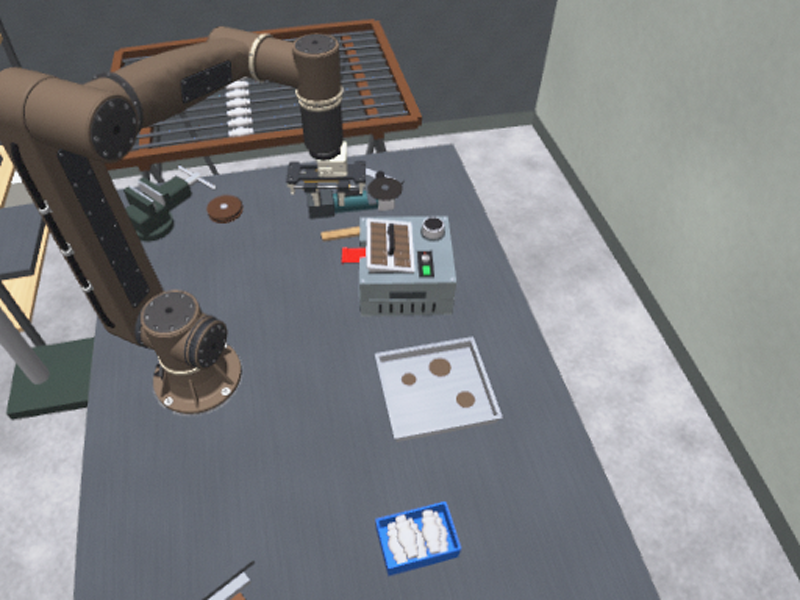

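Run:
```python
from h import *
t,s=load('t7'),load('s7')
f=lambda p,x0,y0,k:((p[0]+.5)/k-.5+x0,(p[1]+.5)/k-.5+y0)
T0=lambda p:f(p,135,105,600/110);S0=lambda p:f(p,210,130,8)
for a,b in [((193,303),(325,108)),((360,332),(325,264)),((276,317),(327,185)),((148,212),(430,97)),((464,270),(440,352)),((415,478),(204,332)),]:
    p,e=tri(t,T0(a),s,S0(b));print(p.round(4),e.round(4))
crop('s7',180,95,260,155,'gs7')
A=np.array([-101.0]);
ty=R.from_euler('xyz',[180,0,-100.93],degrees=True).apply([0,1,0]);print(ty)
T=np.array([.417,.2416,.2933])
for o in(-.022,0,.022):
  for z in(0,.0205,.066): print(o,z,(proj(s,T+o*ty+[0,0,z])[0]-[180,95])*10)
```

```text
[0.5858 0.2532 0.2018] 0.002
[0.5702 0.1617 0.1783] 0.0071
[0.579  0.2082 0.189 ] 0.0019
[0.6531 0.2892 0.1633] 0.0054
[0.6163 0.1054 0.1569] 0.0005
[0.4932 0.1302 0.173 ] 0.0042
gs7 scale 10.0
[-9.81859568e-01  1.89609569e-01  1.22464680e-16]
-0.022 0 [358.45132792 395.28323531]
-0.022 0.0205 [355.45516449 357.44779404]
-0.022 0.066 [348.62216197 270.82154676]
0 0 [304.70413874 396.06200054]
0 0.0205 [301.18178606 358.23137573]
0 0.066 [293.14791603 271.61674245]
0.022 0 [250.96497751 396.86665355]
0.022 0.0205 [246.91708001 359.04302889]
0.022 0.066 [237.68391315 272.44529581]
```

View pics/gs7.png

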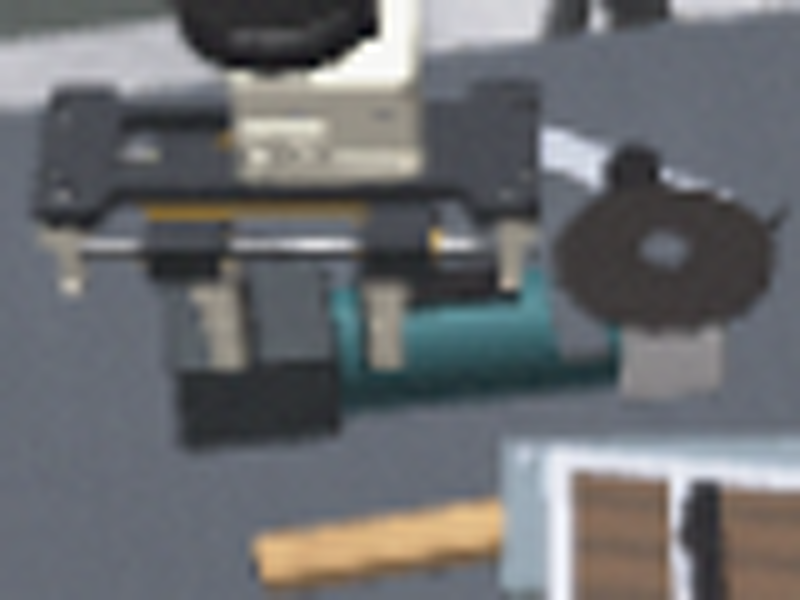

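Run:
```python
from h import *
ex=np.array([.9813,-.1925,0]);ey=np.array([.1925,.9813,0]);ez=np.array([0,0,1])
th=.15; cx=ex*np.cos(th)-ez*np.sin(th); cz=ez*np.cos(th)+ex*np.sin(th)
C=np.array([.5766,.2107,.1954])
P=[C+a*.007*cx+b*.048*ey+.006*cz for a,b in((-1,-1),(1,-1),(1,1),(-1,1))]
Q=[C+a*.065*cx+b*.095*ey-.027*cz for a,b in((-1,-1),(1,-1),(1,1),(-1,1))]
o=[]
for n,(x0,y0,w,h) in(('s7',(225,135,50,45)),('t7',(150,135,75,67.5))):
    d=load(n);k=400/w;c=cv2.resize(d['color'][y0:y0+int(h),x0:x0+w,::-1],(400,360),interpolation=cv2.INTER_CUBIC)
    for S,col in((P,(0,255,255)),(Q,(0,255,0))):
        u=((proj(d,S)-[x0,y0]+.5)*k).astype(int); cv2.polylines(c,[u],True,col,1)
    o.append(c)
cv2.imwrite('pics/ov.png',np.hstack(o))
```

```text
(no output)
```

View pics/ov.png

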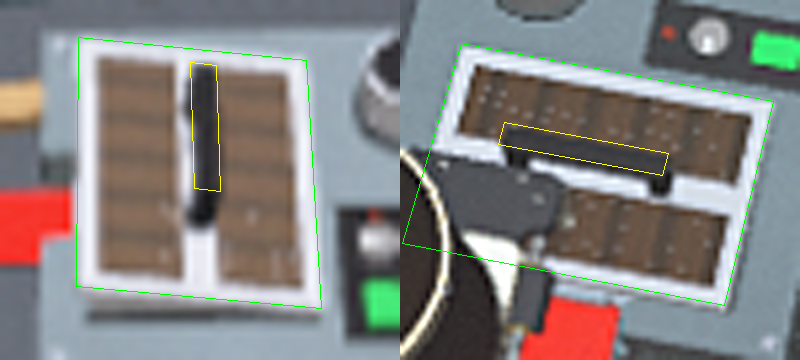

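The overlay of the modelled, released handle and rim fits both pictures to about a pixel. Handle centre is (0.577, 0.211, 0.195) with a 0.15 rad lean. The contact point and the pictures both put the real fingertips about 21 mm short of the reported TCP, so I allow for that.

Run:
```python
from h import *
from plant import r
to(r,[.583,.2095,.238],-101.1,8.6)
```

```text
t 6.35 tcp [0.417  0.2416 0.2933] rpy [-1.7998e+02  2.0000e-02 -1.0093e+02] F [-0.4 -0.3  0.3] w 0.044 j [ 54.  -1. -14.   0. -77. -64.]
shift [ 1.000e-04 -1.691e-01  5.540e-02] turn [-1.504e-01  1.000e-04  3.000e-03]
```

Emit:
{"api": "step_arm", "payload": {"increments": [[[0,-0.02,0],[-0.02,0,0],0.5],[[0,-0.05,0],[-0.05,0,0],0.5],[[0,-0.085,0.005],[-0.08,0,0.001],0.5],[[0,-0.12,0.015],[-0.11,0,0.002],0.5],[[0,-0.15,0.025],[-0.13,0,0.003],0.5],[[0,-0.165,0.035],[-0.15,0,0.003],0.5],[[0,-0.169,0.045],[-0.15,0,0.003],0.5],[[0,-0.169,0.055],[-0.15,0,0.003],0.5],[[0,-0.169,0.055],[-0.15,0,0.003],0.5],[[0,-0.169,0.055],[-0.15,0,0.003],0.5]]}}

```text
time_s: 7.35
tcp_pos: [0.5822, 0.2096, 0.2386]
eef_rot: [171.4, 0.0, -101.1]
contact_force: [0.4, 0.3, 0.1]
gripper_width: 0.0438
```

Run:
```python
from h import *
from plant import r
snap(r,'side','s8')
to(r,[.5712,.2118,.1588],-101.1,8.6)
crop('s8',200,95,290,162,'cs8')
```

```text
t 7.4 tcp [0.5824 0.2098 0.2391] rpy [ 1.7149e+02  4.0000e-02 -1.0115e+02] F [-0.3 -0.1  0.8] w 0.0442 j [ 34.  19.   5.  -6. -82. -44.]
shift [ 0.0002 -0.0006  0.0811] turn [-0.0016  0.0008 -0.0007]
cs8 scale 8.88888888888889
```

View pics/cs8.png

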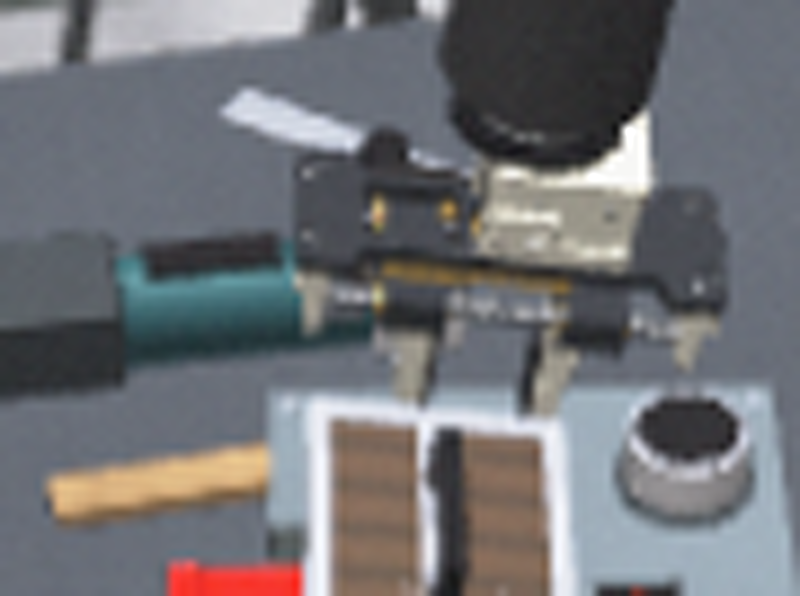

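Emit:
{"api": "step_arm", "payload": {"increments": [[[0,0,0.01],[0,0,0],0.5],[[0,0,0.025],[0,0,0],0.5],[[0,-0.0005,0.04],[0,0,0],0.5],[[0,-0.0005,0.052],[0,0,0],0.5],[[0,-0.0005,0.062],[0,0,0],0.5],[[0,-0.0005,0.07],[0,0,0],0.5],[[0,-0.0005,0.076],[0,0,0],0.5],[[0,-0.0005,0.08],[0,0,0],0.5],[[0,-0.0005,0.08],[0,0,0],0.5],[[0,-0.0005,0.08],[0,0,0],0.5]]}}

```text
time_s: 8.4
tcp_pos: [0.5719, 0.2116, 0.159]
eef_rot: [171.4, -0.0, -101.2]
contact_force: [-0.2, 0.1, -0.1]
gripper_width: 0.0437
```

Run:
```python
from h import *
from plant import r
snap(r,'side','s9')
to(r,[.5712,.2118,.1588],-101.1,8.6)
crop('s9',210,115,290,175,'cs9')
```

```text
t 8.45 tcp [0.5719 0.2116 0.1591] rpy [ 1.7144e+02  1.0000e-02 -1.0123e+02] F [-0.2  0.3 -0.2] w 0.0438 j [ 34.  21.  -2.  -6. -73. -43.]
shift [-0.      0.0007  0.0004] turn [-0.0007  0.0005 -0.0022]
cs9 scale 10.0
```

View pics/cs9.png

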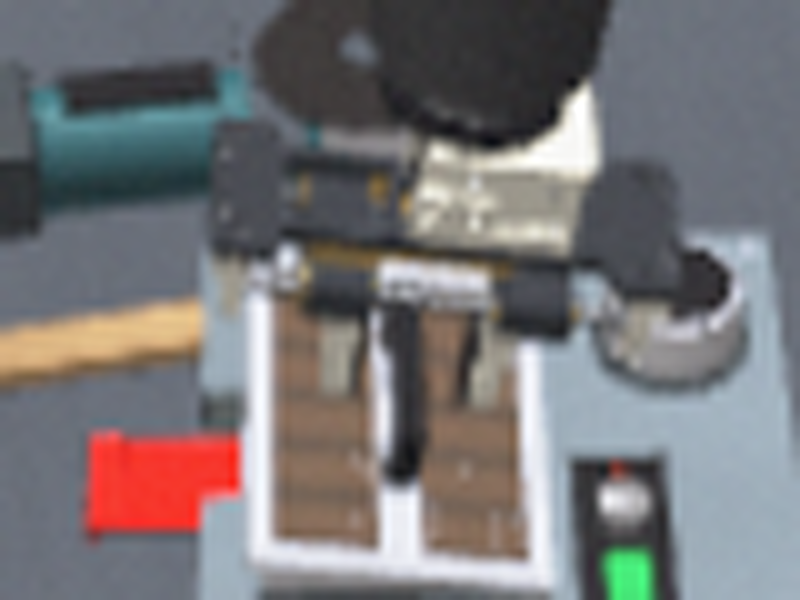

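Emit:
{"api": "step_arm", "payload": {"increments": [[[0,0.001,0],[0,0,0],0.8],[[0,0.001,0],[0,0,0],0.9],[[0,0.001,0],[0,0,0],1],[[0,0.001,0],[0,0,0],1],[[0,0.001,0],[0,0,0],1],[[0,0.001,0],[0,0,0],1],[[0,0.001,0],[0,0,0],1]], "force": 40}}

```text
time_s: 9.15
tcp_pos: [0.5703, 0.2118, 0.159]
eef_rot: [171.4, -0.0, -101.2]
contact_force: [-2.2, 0.8, 2.4]
gripper_width: 0.0137
```

Run:
```python
from h import *
from plant import r
to(r,[.5719,.2116,.2391],-101.1,8.6)
```

```text
t 9.15 tcp [0.5703 0.2118 0.159 ] rpy [ 1.7138e+02 -1.0000e-02 -1.0122e+02] F [-2.2  0.8  2.4] w 0.0137 j [ 34.  21.  -2.  -6. -73. -43.]
shift [-0.0001  0.0104 -0.0795] turn [ 0.0003  0.0001 -0.0021]
```

Emit:
{"api": "step_arm", "payload": {"increments": [[[0,0.0007,-0.005],[0,0,0],1],[[0,0.0015,-0.01],[0,0,0],1],[[0,0.0025,-0.017],[0,0,0],1],[[0,0.0036,-0.024],[0,0,0],1],[[0,0.0048,-0.032],[0,0,0],1],[[0,0.006,-0.04],[0,0,0],1],[[0,0.0075,-0.05],[0,0,0],1],[[0,0.009,-0.06],[0,0,0],1],[[0,0.0105,-0.07],[0,0,0],1],[[0,0.012,-0.08],[0,0,0],1]]}}

```text
time_s: 10.15
tcp_pos: [0.5707, 0.2118, 0.2407]
eef_rot: [171.4, -0.0, -101.2]
contact_force: [-0.6, 0.0, -3.5]
gripper_width: 0.0136
```

Run:
```python
from h import *
from plant import r
snap(r,'side','s10')
to(r,[.5719,.2116,.27],-101.1,0)
crop('s10',200,90,300,165,'cs10')
```

```text
t 10.2 tcp [0.5716 0.2119 0.2427] rpy [ 1.7155e+02  7.0000e-02 -1.0122e+02] F [ 1.3 -0.2 -1.9] w 0.0138 j [ 34.  18.   4.  -6. -82. -44.]
shift [ 0.0002  0.0036 -0.0271] turn [ 0.1474  0.0013 -0.0019]
cs10 scale 8.0
```

View pics/cs10.png

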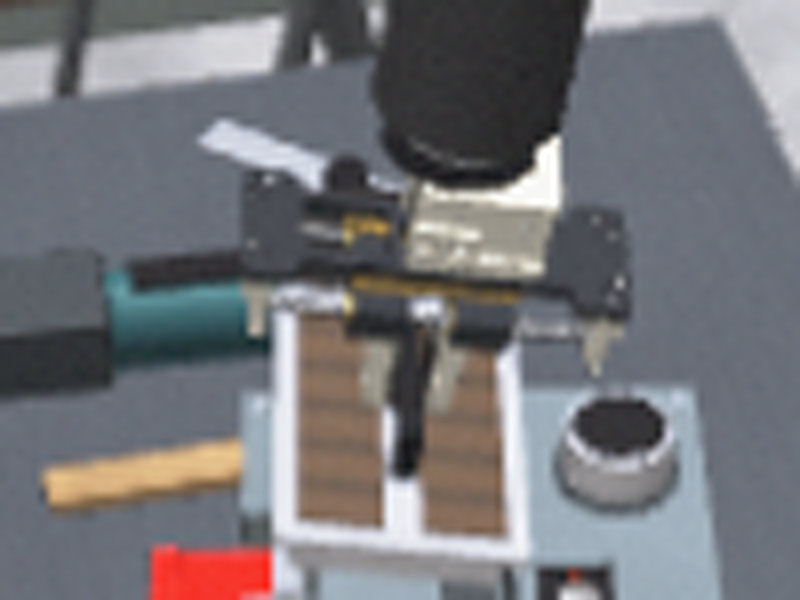

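The cassette is off the well and firmly held. Next I'll level it and carry it over to the tray.

Emit:
{"api": "step_arm", "payload": {"increments": [[[0,0.001,-0.005],[0.03,0,0],1],[[0,0.002,-0.01],[0.06,0,0],1],[[0,0.003,-0.015],[0.09,0,0],1],[[0,0.003,-0.015],[0.12,0,0],1],[[0,0.003,-0.015],[0.147,0.001,0],1],[[0,0.003,-0.015],[0.147,0.001,0],1]]}}

```text
time_s: 10.8
tcp_pos: [0.5689, 0.212, 0.2557]
eef_rot: [179.9, -0.0, -101.1]
contact_force: [0.3, -0.2, -3.7]
gripper_width: 0.0136
```

Run:
```python
from h import *
from plant import r
to(r,[.608,-.181,.25],-90.9,0)
```

```text
t 10.8 tcp [0.5689 0.212  0.2557] rpy [ 1.7993e+02 -4.0000e-02 -1.0114e+02] F [ 0.3 -0.2 -3.7] w 0.0136 j [ 39.  13.  -3.  -0. -74. -50.]
shift [ 0.3781 -0.1143  0.0059] turn [ 0.0012 -0.0006 -0.1787]
```

Emit:
{"api": "step_arm", "payload": {"increments": [[[0.008,-0.002,0],[0,0,-0.005],1],[[0.022,-0.006,0],[0,0,-0.012],1],[[0.042,-0.012,0],[0,0,-0.022],1],[[0.067,-0.02,0],[0,0,-0.034],1],[[0.092,-0.027,0],[0,0,-0.045],1],[[0.117,-0.035,0],[0,0,-0.057],1],[[0.142,-0.042,0],[0,0,-0.069],1],[[0.167,-0.05,0],[0,0,-0.08],1],[[0.192,-0.058,0],[0,0,-0.092],1],[[0.217,-0.065,0],[0,0,-0.104],1]]}}

```text
time_s: 11.8
tcp_pos: [0.5914, -0.0161, 0.255]
eef_rot: [179.8, -0.1, -95.3]
contact_force: [0.3, -1.1, -4.9]
gripper_width: 0.0136
```

Run:
```python
from h import *
from plant import r
to(r,[.608,-.181,.25],-90.9,0)
```

```text
t 11.8 tcp [ 0.5914 -0.0161  0.255 ] rpy [ 1.798e+02 -6.000e-02 -9.528e+01] F [ 0.3 -1.1 -4.9] w 0.0136 j [ 17.  11.  -5.  -0. -74. -23.]
shift [ 0.1626 -0.0317  0.005 ] turn [ 0.0036 -0.001  -0.0764]
```

Emit:
{"api": "step_arm", "payload": {"increments": [[[0.024,-0.005,0],[0.001,0,-0.012],1],[[0.048,-0.009,0],[0.002,0,-0.023],1],[[0.072,-0.014,0],[0.003,0,-0.034],1],[[0.096,-0.018,0],[0.003,0,-0.045],1],[[0.118,-0.022,0],[0.003,0,-0.056],1],[[0.137,-0.026,0],[0.003,0,-0.065],1],[[0.151,-0.029,0],[0.003,0,-0.072],1],[[0.159,-0.031,0],[0.003,0,-0.076],1],[[0.161,-0.031,0],[0.003,0,-0.076],1],[[0.161,-0.031,0],[0.003,0,-0.076],1]]}}

```text
time_s: 12.8
tcp_pos: [0.6073, -0.1772, 0.2549]
eef_rot: [180.0, -0.0, -91.0]
contact_force: [0.1, 0.8, -4.9]
gripper_width: 0.0136
```

Run:
```python
from h import *
from plant import r
to(r,[.608,-.181,.05],-90.9,0)
snap(r,'top','t11');snap(r,'side','s11')
crop('s11',210,130,350,235,'cs11');crop('t11',240,100,380,205,'ct11')
```

```text
t 12.8 tcp [ 0.6073 -0.1772  0.2549] rpy [ 1.7996e+02 -3.0000e-02 -9.0960e+01] F [ 0.1  0.8 -4.9] w 0.0136 j [  1.  15.  -0.   0. -75.  -2.]
shift [ 0.0037 -0.0008  0.2049] turn [ 0.0006 -0.0006 -0.0011]
cs11 scale 5.714285714285714
ct11 scale 5.714285714285714
```

View pics/cs11.png

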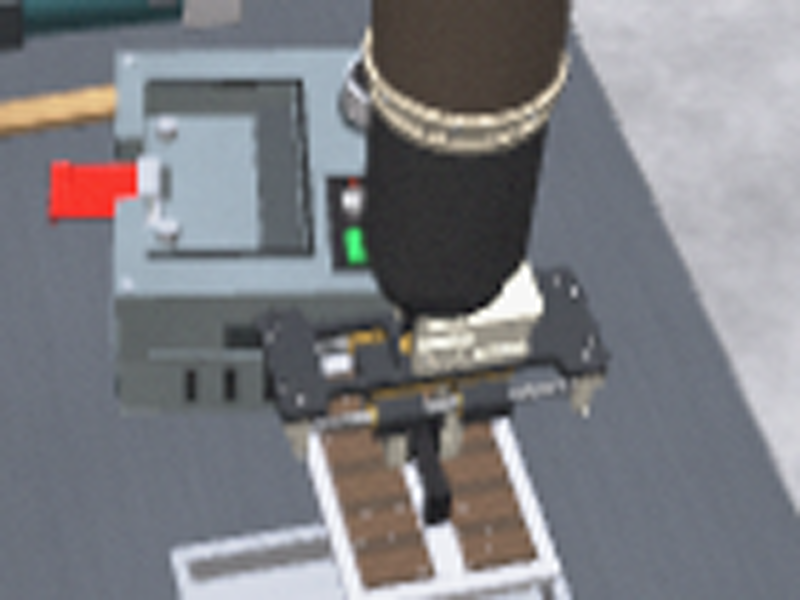

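View pics/ct11.png

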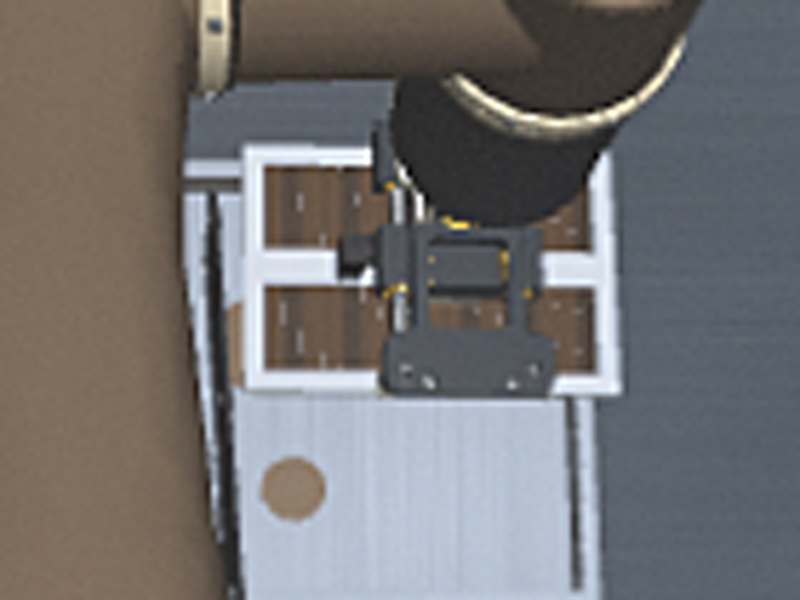

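Run:
```python
from h import *
t=load('t11');k=5.7143
for u in((245,145),(612,150),(620,395),(246,389)): print(atz(t,((u[0]+.5)/k-.5+240,(u[1]+.5)/k-.5+100),.265).round(4))
```

```text
[ 0.6733 -0.0854  0.265 ]
[ 0.6712 -0.2759  0.265 ]
[ 0.5403 -0.2726  0.265 ]
[ 0.5438 -0.0832  0.265 ]
```

Rim corners put the cassette centre at (0.607, -0.179), level over the tray centre (0.608, -0.181). Next I'll lower it.

Emit:
{"api": "step_arm", "payload": {"increments": [[[0.001,0,0.008],[0,0,0],1],[[0.002,0,0.024],[0,0,0],1],[[0.002,0,0.046],[0,0,0],1],[[0.002,0,0.07],[0,0,0],1],[[0.002,0,0.094],[0,0,0],1],[[0.002,0,0.118],[0,0,0],1],[[0.002,0,0.14],[0,0,0],1],[[0.002,0,0.158],[0,0,0],1],[[0.002,0,0.172],[0,0,0],1],[[0.002,0,0.182],[0,0,0],1]]}}

```text
time_s: 13.9
tcp_pos: [0.6072, -0.1785, 0.0718]
eef_rot: [179.9, -0.0, -90.9]
contact_force: [0.3, 0.5, -4.8]
gripper_width: 0.0139
```

Emit:
{"api": "step_arm", "payload": {"increments": [[[0,0,0.004],[0,0,0],1],[[0,0,0.01],[0,0,0],1],[[0,0,0.016],[0,0,0],1],[[0,0,0.021],[0,0,0],1],[[0,0,0.026],[0,0,0],1],[[0,0,0.03],[0,0,0],1],[[0,0,0.034],[0,0,0],1],[[0,0,0.037],[0,0,0],1],[[0,0,0.037],[0,0,0],1],[[0,0,0.037],[0,0,0],1]]}}

```text
time_s: 14.9
tcp_pos: [0.6076, -0.179, 0.0362]
eef_rot: [180.0, -0.0, -90.9]
contact_force: [1.0, 0.5, -5.6]
gripper_width: 0.0137
```

Run:
```python
from h import *
from plant import r
to(r,[.608,-.181,.024],-90.9,0)
snap(r,'side','s12')
crop('s12',210,180,350,285,'cs12')
```

```text
t 14.9 tcp [ 0.6076 -0.179   0.0362] rpy [ 1.7999e+02 -5.0000e-02 -9.0910e+01] F [ 1.   0.5 -5.6] w 0.0137 j [  1.  25. -16.   0. -49.  -2.]
shift [ 0.002  -0.0004  0.0122] turn [ 0.0001 -0.0009 -0.0002]
cs12 scale 5.714285714285714
```

View pics/cs12.png

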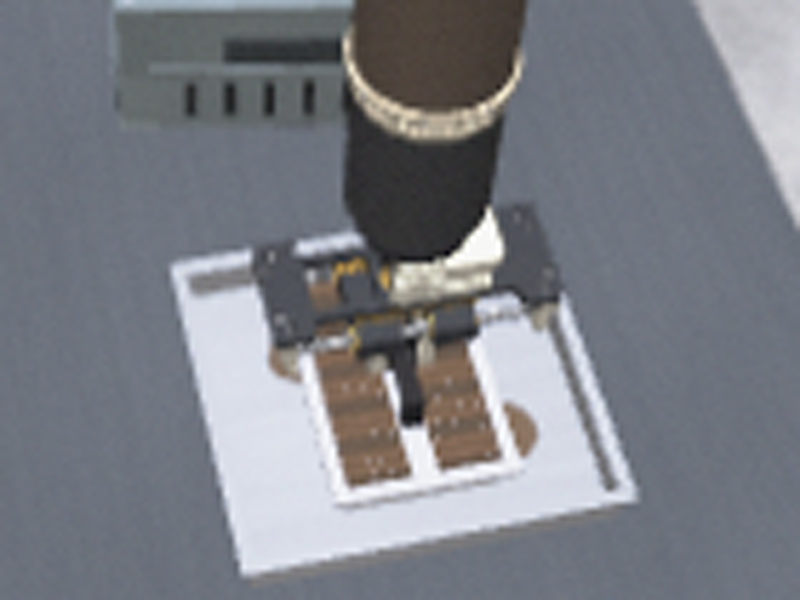

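The side picture shows the cassette inside the tray walls, a little above the floor, with its rim from (340,500) to (525,465). I'll lower the last 12 mm slowly and watch the force.

Emit:
{"api": "step_arm", "payload": {"increments": [[[0,0,0.002],[0,0,0],1],[[0,0,0.004],[0,0,0],1],[[0,0,0.006],[0,0,0],1],[[0,0,0.008],[0,0,0],1],[[0,0,0.01],[0,0,0],1],[[0,0,0.011],[0,0,0],1],[[0,0,0.011],[0,0,0],1],[[0,0,0.011],[0,0,0],1]]}}

```text
time_s: 15.75
tcp_pos: [0.6076, -0.179, 0.0252]
eef_rot: [180.0, -0.0, -90.9]
contact_force: [-1.2, -0.4, -4.0]
gripper_width: 0.0135
```

Emit:
{"api": "step_arm", "payload": {"increments": [[[0,0,0.001],[0,0,0],1],[[0,0,0.002],[0,0,0],1],[[0,0,0.002],[0,0,0],1],[[0,0,0.002],[0,0,0],1]]}}

```text
time_s: 16.15
tcp_pos: [0.6079, -0.179, 0.0243]
eef_rot: [-179.9, -0.1, -90.9]
contact_force: [-3.8, 1.1, 4.9]
gripper_width: 0.0132
```

The force swung from -4 to +5 N, so the cassette is on the floor. Now I'll open the gripper and retreat straight up.

Emit:
{"api": "step_arm", "payload": {"increments": [[[0,0,-0.001],[0,0,0],0.8],[[0,0,-0.001],[0,0,0],0.7],[[0,0,-0.001],[0,0,0],0.6],[[0,0,-0.001],[0,0,0],0.5],[[0,0,-0.001],[0,0,0],0.5],[[0,0,-0.001],[0,0,0],0.5]]}}

```text
time_s: 16.75
tcp_pos: [0.6075, -0.179, 0.024]
eef_rot: [180.0, -0.0, -90.9]
contact_force: [-1.1, 0.2, 1.0]
gripper_width: 0.043
```

Emit:
{"api": "step_arm", "payload": {"increments": [[[0,0,-0.005],[0,0,0],0.5],[[0,0,-0.015],[0,0,0],0.5],[[0,0,-0.03],[0,0,0],0.5],[[0,0,-0.05],[0,0,0],0.5],[[0,0,-0.075],[0,0,0],0.5],[[0,0,-0.105],[0,0,0],0.5],[[0,0,-0.135],[0,0,0],0.5],[[0,0,-0.165],[0,0,0],0.5],[[0,0,-0.185],[0,0,0],0.5],[[0,0,-0.2],[0,0,0],0.5]]}}

```text
time_s: 17.75
tcp_pos: [0.6081, -0.179, 0.2273]
eef_rot: [-179.8, -0.1, -90.9]
contact_force: [1.2, -0.7, -0.2]
gripper_width: 0.044
```

Emit:
{"api": "step_arm", "payload": {"increments": [[[0,0.01,0],[0,0,0],0.5],[[0,0.03,0],[0,0,0],0.5],[[0,0.06,0],[0,0,0],0.5],[[0,0.09,0],[0,0,0],0.5],[[0,0.12,0],[0,0,0],0.5],[[0,0.14,0],[0,0,0],0.5],[[0,0.15,0],[0,0,0],0.5],[[0,0.15,0],[0,0,0],0.5]]}}

```text
time_s: 18.55
tcp_pos: [0.4565, -0.1764, 0.2245]
eef_rot: [-180.0, -0.0, -90.9]
contact_force: [1.0, 0.7, 0.4]
gripper_width: 0.0435
```

Run:
```python
from h import *
from plant import r
to(r,[.608,-.181,.024],-90.9,0)
snap(r,'side','s13');snap(r,'top','t13')
crop('s13',230,205,330,285,'cs13');crop('t13',260,120,355,215,'ct13')
```

```text
t 18.55 tcp [ 0.4565 -0.1764  0.2245] rpy [-1.7996e+02 -3.0000e-02 -9.0920e+01] F [1.  0.7 0.4] w 0.0435 j [  2.   2. -20.   0. -68.  -3.]
shift [ 0.002  -0.1514  0.2007] turn [-0.0007 -0.0006 -0.0003]
cs13 scale 7.5
ct13 scale 6.315789473684211
```

View pics/cs13.png

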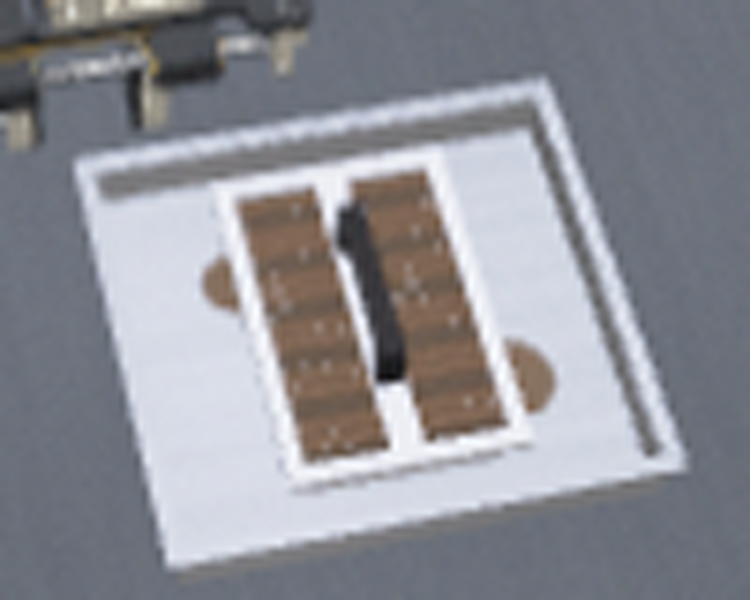

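View pics/ct13.png

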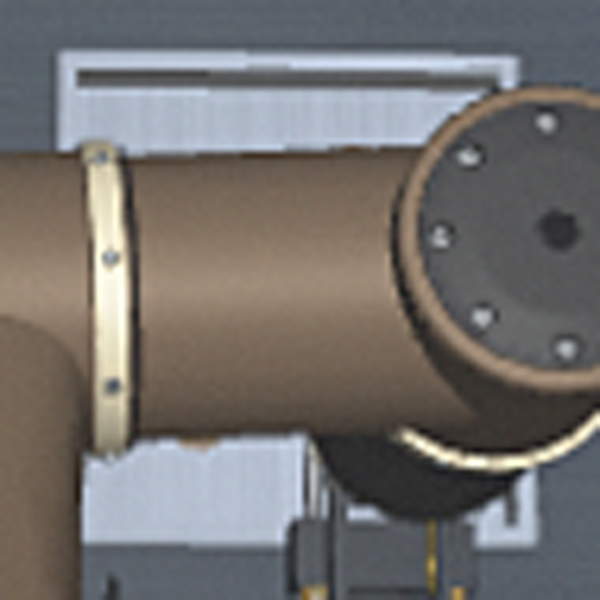

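View pics/s13.png

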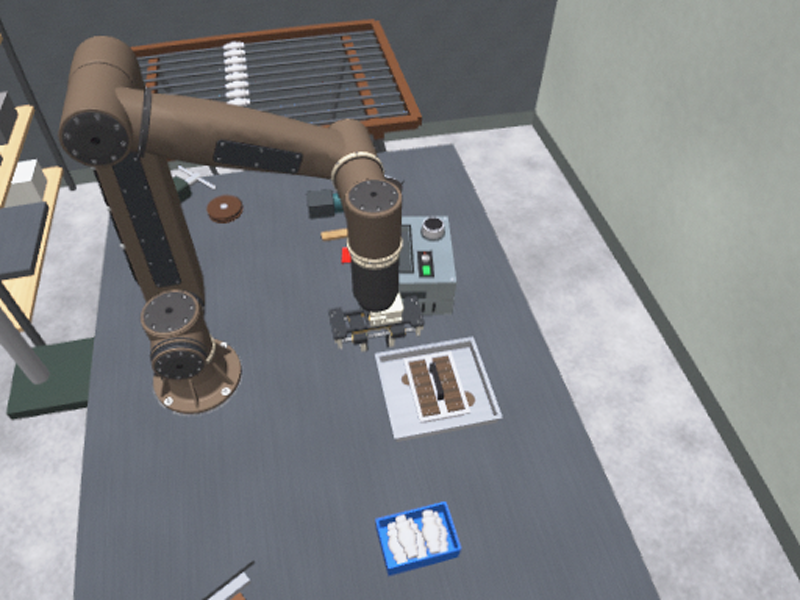

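The cassette lies flat in the middle of the tray (side crop, handle centre about (375,290)), the gripper is clear, and the bystanders show no movement. I'll hand the job in.

Run:
```python
from plant import r
print(r.close_job())
```

```text
the job is handed in; nothing more can be done
None
```

The filter cassette is lying flat near the centre of the steel tray, and I handed the job in at about 18.6 s of the 59 s allowed. No verdict was reported.

**What I did:** I pressed the red paddle with the closed fingers until the cassette's front popped up. I then gripped the handle at its 0.15 rad lean, lifted it straight out, levelled it and carried it to the tray. I lowered it slowly until the force showed it was on the floor, then opened the gripper and backed off.

**Last checks:**
- **Cassette:** the last side picture shows it flat, inside the tray walls and let go. At release the gripper was at (0.608, -0.179), against a tray centre of (0.608, -0.181).
- **Paddle:** it was back at rest in the pictures taken after the press and during the carry.
- **Bystanders:** I saw no movement of the bin, brush or grinder, but I judged this by eye and did not measure it. The arm partly hid the grinder and brush in the last side picture.
- **Robot:** the gripper was well clear, with about 1 N on the wrist, which is at noise level.

**Disagreements:**
- **Fingertips:** the real fingertips sit about 21 mm short of the reported TCP, shown by both the paddle contact and the pictures. My first press therefore stopped above the paddle; I allowed for this in the grasp.
- **Tray size:** I measured the tray about 12–14 mm larger than stated. The centring margin easily covers this.
- **Top view:** the last top picture was blocked by the arm, so the final placement rests on the side view, the rim check made above the tray and the gripper pose at release.

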